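# Refit the cutter cartridge of the bench punch

### The arm

A 6-joint arm with a two-finger parallel gripper is mounted at the origin on a cart in front of the work surface, level with it; the furniture and walls round the work are solid. World frame = base frame: x ahead of the robot, y to its left, z up, the work surface at z = 0. Lengths are in m, angles in degrees, forces in N, time in s.
With the tool pointing down it reaches from about 0.4 to 0.825 m from the base axis. Payload 7 kg.
Tool frame: the origin (TCP) lies between the finger pads; the fingertips stand 19 mm ahead of it and the grasp point (between the pads) is the TCP (r.finger_overhang is the distance from the TCP to the fingertips, in m); z points along the fingers, y is the direction in which the jaws open and shut (so a half turn about z gives the same grasp; the last joint's range is limited). The gripper opens to 88 mm and grips with 3 to 60 N. Pads are 19 mm wide; open, the fingers measure 130 mm over their backs; the gripper's body (78 mm by 193 mm) begins 47 mm behind the grasp point.
Start: joints at [89.158, 20.546, 0.682, 0, -70.136, -16.507], TCP at [0.201, 0.644, 0.246] pointing down, gripper open.
Joint ranges: [-176.03, 176.03], [-82.01, 121.73], [-58.28, 71.71], [-173.87, 95.51], [-174.79, -0.11], [-173.66, 173.66]. Speed limits (degrees/s): [136.94, 136.94, 172.46, 180, 180, 180].

### API

Orientations are given as [roll, pitch, yaw] about the fixed x, y, z axes, in that order (R = Rz(yaw) Ry(pitch) Rx(roll)).
In Python, from plant import r, optics gives the robot as it stands. The module is installed in compiled form; this text tells all that it offers.
- The arm moves only by the tool step_arm, never from a script. Its argument "increments" is a list of rows, each an object of numbers: "tx", "ty", "tz": the shift along the world's x, y, z in mm; "ax", "ay", "az": the turn, a rotation vector about the world's x, y, z in degrees; "claw": the gripper command: -1 is shut, 1 is fully open, values between are in proportion. In form: [{"tx": .., "ty": .., "tz": .., "ax": .., "ay": .., "az": .., "claw": ..}, ...]. A call has 1 to 12 rows; each row shifts and turns the commanded pose from where the row before left it; what a row does not reach is not made up. A row lasts 1/10 s, in which the tool goes at most 50 mm and 8.59 degrees, less where a joint would pass 70% of its speed; a pose out of reach is approached as far as the arm can. A call with a gripper value outside its range is refused whole. The fingers move at their own pace and stop on an object; "newtons" is the grip in N (left out, the last holds). Time passes only in rows, so rows that do not move let the fingers close. It gives the time, the measured TCP pose, the force and the opening at its end, in the units of the state.
- r.get_state(): the state, without advancing time (a new reading comes with each control period).
- optics.capture(name): name is "scene" or "top"; returns a dict with "image" (384x512x3 uint8, blue, green, red), "depth" (384x512 float32, m along the optical axis (not along the pixel's ray), 0 where there is no reading), "fx", "fy", "cx", "cy" (pixels), "R" (3x3) and "t" (3): a world point X has camera coordinates R X + t. Camera axes: x right, y down, z forward; pixel columns grow to the right and rows downward; lengths in m; the calibration is good to about 2 mm. A picture is of the moment at which its call begins.
- r.close_job(): hands the job in, once; it reports no verdict.
The state is a dict: "time_s": time; "joints": joint angles; "qd": joint speeds; "joint_torque": joint torques, N m; "tcp_pos": TCP position; "eef_rot": TCP orientation; "contact_force": force on the tool from outside, world axes, zero at the start; "moment": the same for the moment, N m; "gripper_width": finger opening in m.
Only numpy, scipy, OpenCV 4.12 (cv2) and the standard library are available. Lean on these libraries where they do the work, as an engineer would, in place of code of your own. Each camera call takes 0.05 s, during which the arm holds its last target. There are 200 camera calls.

### The job

Take the cleaned cutter cartridge out of the tray, stand it upright in the threaded bush of the bench punch, and, with only light pressure, turn it backward (anticlockwise seen from above) until you feel its thread starts drop into the bush. Then screw it forward (clockwise) until its flange sits flush on the bush all round, and let go. Hold the knob lightly and never force it, because a jammed thread is ruined, and leave the other things where they are.

Things in the scene. Friction and masses are not known exactly. Their poses are not given: they have to be found in the camera images.
- cartridge_knob (a point): middle of the cutter cartridge's grip, on its axis; z points up the axis. The cartridge is one loose piece (0.22 kg) standing upright in the tray on its nose: a round grey ribbed knob 44 mm in diameter and 28 mm high (this point is half-way up it), with a low steel plunger 4 mm proud of its top. Grip it at any angle about the axis; its yaw tells nothing about the threads
- cartridge_nose (a point): lowest point of the cartridge, centre of its nose, 44 mm below the middle of the knob. The plain steel shank is 25 mm in diameter, bevelled to 21 mm at the nose, and 26 mm long from here up to the flange. Three evenly spaced short thread lugs stand out from it to 33 mm diameter, 12 to 18 mm above the nose
- cartridge: the cutter cartridge as a whole; origin on its axis in the plane of the underside of its steel flange (43 mm in diameter, 4 mm thick, directly below the knob), 18 mm below the middle of the knob; z up the axis. The flange is flush when this origin lies in the plane of the bush's face
- bush_mouth (a point): centre of the mouth of the punch's threaded bush, in the plane of its flat upper face, 68 mm above the worktop; z points up the bush's axis. The steel face is 56 mm in diameter: fingertips must stay above it, so grip the knob in its upper half. The mouth is 34 mm wide; the threads inside leave a bore of 26.8 mm for the shank (0.9 mm play all round)
- bush_thread (a point): on the bush's axis, 10 mm below its face, where the hidden three-start right-hand thread lies: clockwise from above screws in, 3.8 mm deeper per radian. Its angle differs each time and is not told; it repeats every 120 degrees. Lying on top of the threads the flange stands 7.5 to 13.5 mm above the face; turned clockwise there, the lugs slide down and jam against a stop
- bush_entry (a point): on the bush's axis, 5 mm below its face. Turned backward (anticlockwise), the lugs may first slip down onto the threads (flange still 7.5 mm or more up), then climb and, within 120 degrees in all, drop past the blunt starts: flange 3.4 to 4.6 mm above the face. 17 degrees after the drop a stop bars more backward turning. From that stop 68 degrees clockwise bring the flange flush, 20 more make it tight
- punch: the bench punch, screwed to the worktop: grey base 165 by 108 mm, grey column at its back with an arm that carries the upright steel bush over a die plate, and a hand lever laid back away from the bush. Origin on the worktop directly under the bush's axis; x points from the bush to the column and lever. Nothing within 60 mm of the bush's axis is higher than the bush's face
- tray: black stationery tray, 136 by 295 mm outside, walls 17 mm high, inner floor 3 mm above the worktop; it holds the cartridge, an eraser and a pencil sharpener. It does not move. Origin under its centre
- mug: mug, 82 mm wide and 91 mm high, a bystander; origin under its centre
- clip_tub: round tub of paper clips, 55 mm wide, 37 mm high, a bystander; origin under its centre
- glue_stick: glue stick lying on its side, 25 by 90 mm, a bystander; origin under its centre
- eraser: eraser in the tray, 22 by 58 by 12 mm, a bystander; origin under its centre
- sharpener: small metal pencil sharpener in the tray, 15 by 24 by 13 mm, a bystander; origin under its centre
There are look-alikes about, which are no part of the job. Of the things that look like the cartridge, the smaller one is meant.

How it is judged (in metres and radians):
On the way:
1. the thread starts have dropped into the bush: the cartridge is upright in it, its flange less than 6 mm above the face (z of cartridge_knob in the frame of bush_mouth below 0.024 m and horizontal distance between cartridge_knob and bush_mouth below 0.003 m and angle between cartridge_knob's own z axis and vertical below 0.08 rad), for 0.1 s.
At the end, for the whole second after the job is handed in: the cartridge is screwed home and at rest: its flange less than 1 mm above the face of the bush, upright within 0.03 rad and centred within 2 mm (z of cartridge_knob in the frame of bush_mouth below 0.019 m and horizontal distance between cartridge_knob and bush_mouth below 0.002 m and angle between cartridge_knob's own z axis and vertical below 0.03 rad and linear speed of cartridge below 0.01 m/s); the robot touches nothing.
It fails at once if the cartridge is forced: pressed or wrenched against the punch with more than 80 N (contact force between cartridge and punch above 80 N).
It fails at once if the robot pushes on the punch itself with more than 25 N (contact force between any of the fingers, the arm and punch above 25 N).
It fails at once if a bystander is moved by more than 20 mm (distance of any of mug, clip_tub, glue_stick, eraser, sharpener from where it was at the start of the episode above 0.02 m).
It also fails if it takes over 72 s, if anything falls off the work surface, if the arm or the gripper's body presses on something with over 40 N, if the wrist force passes 120 N, or if a joint passes its speed limit or range.

## Working session

There is one attempt and no reset: what is moved stays moved. The work goes in short steps, Python scripts to look and compute and a tool call to move; the robot and the scene stay as the last step left them, time stands still between calls to the robot, and variables do not carry over. Pictures are saved under pics/ and viewed, about 8 in all and at most 12, crops included, and the job is handed in when it is done.

Besides the shell and the picture viewer there is one more tool, called after "Emit:" as a command line: name --argument value ..., lists and objects as JSON in quotes. step_arm: Moves the arm, as the interface text tells. Its arguments: {"type":"object","properties":{"increments":{"type":"array","items":{"type":"object","properties":{"tx":{"type":"number"},"ty":{"type":"number"},"tz":{"type":"number"},"ax":{"type":"number"},"ay":{"type":"number"},"az":{"type":"number"},"claw":{"type":"number"}}}},"newtons":{"type":"number"}},"required":["increments"]}

```bash
mkdir -p pics
python3 - <<'E'
from plant import r, optics
import cv2,numpy as np
for n in("scene","top"):
    c=optics.capture(n); cv2.imwrite(f"pics/{n}0.png",c["image"]); np.savez(f"{n}0.npz",**c)
    print(n,c["fx"],c["cx"],c["cy"],-c["R"].T@c["t"],c["R"].round(2).tolist())
print(r.get_state())
E
```

```text
scene 357.4707159079566 258.99371398197496 188.8200883192938 [ 0.07930221 -0.77785742  0.6767583 ] [[0.9, -0.44, 0.0], [-0.22, -0.46, -0.86], [0.38, 0.77, -0.51]]
top 364.86051891884404 262.4481661631387 199.31998990174705 [0.40046088 0.13555289 1.38412518] [[-0.01, -1.0, 0.01], [-1.0, 0.01, -0.08], [0.08, -0.01, -1.0]]
{'time_s': 0.1, 'joints': array([ 8.91566739e+01,  2.05882717e+01,  6.38959313e-01, -1.61929502e-02,
       -7.01354544e+01, -1.65079323e+01]), 'qd': array([-0.09898609, -0.18383283,  0.16589508,  0.15678183,  0.04569459,
       -0.00145751]), 'joint_torque': array([-7.58928672e-04, -5.84161127e+01,  2.93750274e+01,  7.01546609e+00,
        1.00862994e-02, -5.35588163e-05]), 'tcp_pos': array([0.20120335, 0.64389296, 0.24471011]), 'eef_rot': array([ 1.79914402e+02, -9.49262772e-03, -1.73567648e+01]), 'contact_force': array([-0.48307318,  0.38636735,  0.55823007]), 'moment': array([0.00742419, 0.02988139, 0.06186226]), 'gripper_width': 0.08772108290928103}
```

View pics/top0.png

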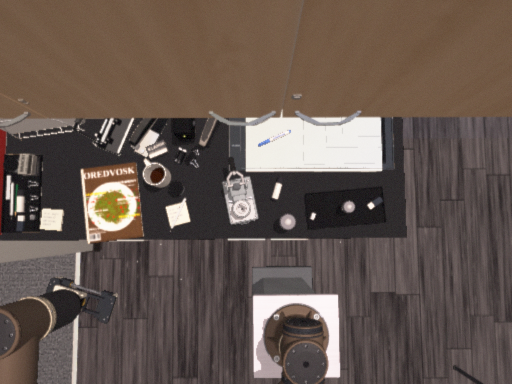

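View pics/scene0.png

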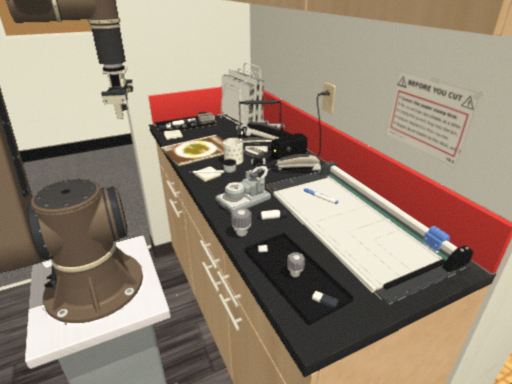

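Top view: cartridge in the tray at about (348,207), the larger look-alike at (288,221), the punch bush near (241,209), and the glue stick at (277,190). I'll take a closer look at both views.

Run:
```python
import cv2,numpy as np
a=np.load("top0.npz");b=np.load("scene0.npz")
A=cv2.resize(a["image"][165:240,215:395],None,fx=4.4,fy=4.4,interpolation=cv2.INTER_CUBIC)
B=cv2.resize(b["image"][160:290,210:330],None,fx=2,fy=2)
cv2.imwrite("pics/c1.png",A)
def P(c,u,v,z=None):
    d=c["R"].T@np.array([(u-c["cx"])/c["fx"],(v-c["cy"])/c["fy"],1.]);o=-c["R"].T@c["t"]
    k=c["depth"][int(round(v)),int(round(u))] if z is None else (z-o[2])/d[2]
    return (o+k*d).round(4)
for u,v in((348,207),(288,221),(241,209),(277,190),(330,215),(155,175)): print(u,v,P(a,u,v))
# depth height map in crop -> world heights
v,u=np.mgrid[165:240,215:395]
D=a["depth"][165:240,215:395]
X=np.stack([(u-a["cx"])/a["fx"]*D,(v-a["cy"])/a["fy"]*D,D],-1)-a["t"]
X=X@a["R"]
Z=X[...,2]
for nm,(u0,v0),rr in(("cart",(348,207),8),("look",(288,221),10)):
    m=((u-u0)**2+(v-v0)**2<rr*rr)&(Z>0.04)
    print(nm,m.sum(),X[m].mean(0).round(4),X[m].min(0).round(4),X[m].max(0).round(4),np.percentile(Z[m],[10,50,90]).round(4))
    print(np.round(Z[v0-165-7:v0-165+8,u0-215-7:u0-215+8]*1000).astype(int))
u0,v0=241,209
print(np.round(Z[v0-165-13:v0-165+14,u0-215-13:u0-215+14]*1000).astype(int))
```

```text
348 207 [ 0.4712 -0.19    0.063 ]
288 221 [0.4219 0.0303 0.0789]
241 209 [0.4688 0.2006 0.025 ]
277 190 [0.5385 0.0658 0.0295]
330 215 [ 0.4444 -0.1348  0.0065]
155 175 [0.5996 0.5238 0.0183]
cart 120 [ 0.4727 -0.1915  0.0595] [ 0.453  -0.214   0.0413] [ 0.4938 -0.1707  0.0669] [0.0539 0.0605 0.0643]
[[ 1  6  1  2  3  1  6  2  3  3 -1  8  6  5  3]
 [ 7  2  1 -1  3  3 53 60 60  3 -2  4  4  0  1]
 [ 3  3 -1 38 52 67 66 61 62 58 63 60  3  3  5]
 [ 3  8 41 65 59 56 61 61 61 61 62 61 58  2  4]
 [ 6 31 48 58 65 60 55 61 59 61 60 57 62  4 -1]
 [ 1 42 54 61 57 59 65 57 61 63 64 63 62 61  3]
 [-1 40 61 60 60 61 64 64 66 62 60 61 62 55  5]
 [-1 37 54 64 61 60 62 63 64 61 65 59 66 59 -3]
 [ 5 51 57 59 57 59 59 62 61 63 58 63 64 61  8]
 [ 0 34 52 54 62 66 59 60 59 59 63 63 62 61  1]
 [ 7  2 44 60 61 65 62 60 64 59 65 57 56  0  4]
 [ 4 -3 36 46 58 56 63 58 65 59 57 57 -1  6 -1]
 [ 2  0  2  3 37 51 60 58 57 61  9  0  3  4 -3]
 [ 6 -1 -4  0  1  0  3 -2  2  3  5  1 -3  1  2]
 [ 4  8  2  7  3  1  2  1  3  6  0  1  3  8 -2]]
look 207 [0.4194 0.0334 0.0896] [0.3933 0.004  0.0466] [0.4472 0.1356 1.3841]
[... 4305 characters left out ...]
 [   2   20   21   26   23   21   22   20   20   24   25   21   23   25
    20   26   24   23   26   22   28   23   25   22   20   27   25]
 [  -4   22   18   18   25   26   26   23   19   21   27   22   21   28
    24   24   27   27   23   24   28   25   24   24   19   24   19]
 [   1    6   22   26   25   22   28   24   21   26   21   24   22   24
    25   21   25   25   21   23   22   15   21   15   15   11   18]
 [   1    6   18   26   26   25   25   20   24   29   26   24   22   22
    23   18   19   19   15   21   18   17   14   12   -2   -5    1]
 [  -3   -3   22   16   26   24   25   24   19   21   22   23   19   20
    17   22   18   15   18   10   14   -2 1384    3   -3    1    4]]
```

View pics/c1.png

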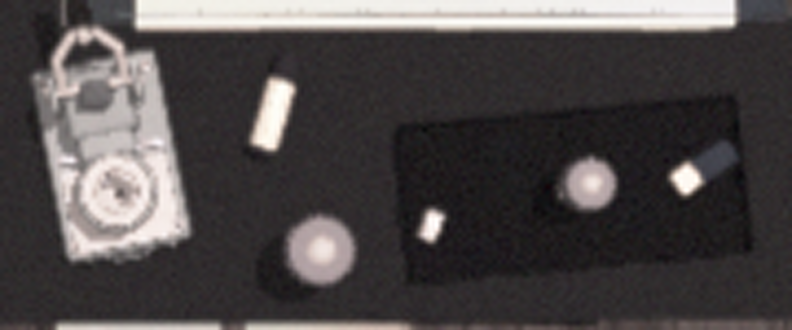

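```bash
cat > h.py <<'E'
import numpy as np,cv2
def cloud(c):
    v,u=np.mgrid[:384,:512];D=c["depth"]
    return (np.stack([(u-c["cx"])/c["fx"]*D,(v-c["cy"])/c["fy"]*D,D],-1)-c["t"])@c["R"]
def cast(c,u,v,z):
    u,v=np.broadcast_arrays(u,v)
    d=np.stack([(u-c["cx"])/c["fx"],(v-c["cy"])/c["fy"],np.ones(np.shape(u))],-1)@c["R"];o=-c["R"].T@c["t"]
    return o+d*((z-o[2])/d[...,2])[...,None]
E
python3 - <<'E'
from h import *
for n in("top","scene"):
    c=dict(np.load(n+"0.npz"));X=cloud(c);v,u=np.mgrid[:384,:512]
    def disc(name,p,R,lo,hi,z):
        W=cast(c,u,v,z)
        m=(np.hypot(*(W[...,:2]-p).transpose(2,0,1))<R)&(X[...,2]>lo)&(X[...,2]<hi)
        m=cv2.morphologyEx(m.astype(np.uint8),cv2.MORPH_CLOSE,np.ones((3,3)))>0
        q=W[m];print(n,name,m.sum(),"mean",q.mean(0).round(4)[:2],"mid",((q.max(0)+q.min(0))/2).round(4)[:2],"ext",np.ptp(q,axis=0).round(4)[:2],"medZ",np.median(X[m][:,2]).round(4))
    disc("cart",[.473,-.1915],.032,.053,.08,.061)
    disc("look",[.42,.03],.045,.066,.1,.077)
    disc("hole",[.470,.201],.019,-.1,.052,.068)
    disc("face",[.470,.201],.032,.0645,.08,.068)
c=np.load("top0.npz");s=np.load("scene0.npz")
A=cv2.resize(c["image"][194:224,226:256],None,fx=13,fy=13,interpolation=cv2.INTER_NEAREST)
print(cast(s,np.array([0.]),np.array([0.]),0)[0]);p=s["R"]@[.47,.2,.068]+s["t"];uu=int(p[0]/p[2]*s["fx"]+s["cx"]);vv=int(p[1]/p[2]*s["fy"]+s["cy"]);print(uu,vv)
B=cv2.resize(s["image"][vv-15:vv+15,uu-15:uu+15],None,fx=13,fy=13,interpolation=cv2.INTER_NEAREST)
cv2.imwrite("pics/c2.png",np.hstack([A,B]))
E
```

```text
top cart 110 mean [ 0.4725 -0.1926] mid [ 0.4731 -0.1923] ext [0.0402 0.0404] medZ 0.0608
top look 203 mean [0.4197 0.032 ] mid [0.4202 0.0319] ext [0.0537 0.054 ] medZ 0.0773
top hole 43 mean [0.4688 0.199 ] mid [0.4685 0.1985] ext [0.0252 0.0217] medZ 0.0253
top face 143 mean [0.4696 0.1987] mid [0.4685 0.1967] ext [0.0543 0.0542] medZ 0.0663
scene cart 189 mean [ 0.4711 -0.1965] mid [ 0.4712 -0.1968] ext [0.0458 0.0489] medZ 0.0624
scene look 225 mean [0.4171 0.0259] mid [0.4163 0.0269] ext [0.0619 0.0695] medZ 0.0789<stdin>:8: RuntimeWarning: Mean of empty slice.
  ret = um.true_divide(
Traceback (most recent call last):
ValueError: zero-size array to reduction operation maximum which has no identity
```

Emit:
step_arm --increments '[{"az": -8,"claw": 1}]' --newtons 10

```text
$.increments[0]: bad value
```

```bash
python3 -c "
from plant import r
s=r.get_state();print(s['joints'],s['tcp_pos'],s['eef_rot'],s['time_s'])"
```

```text
[ 8.91566739e+01  2.05882717e+01  6.38959313e-01 -1.61929502e-02
 -7.01354544e+01 -1.65079323e+01] [0.20120335 0.64389296 0.24471011] [ 1.79914402e+02 -9.49262772e-03 -1.73567648e+01] 0.1
```

View c2.

Run:
```python
from h import *
c=np.load("top0.npz");s=np.load("scene0.npz");O=[]
for k in(c,s):
    p=k["R"]@[.469,.199,.068]+k["t"];uu=p[0]/p[2]*k["fx"]+k["cx"];vv=p[1]/p[2]*k["fy"]+k["cy"];print(uu,vv)
    M=np.float32([[13,0,195-13*uu],[0,13,195-13*vv]]);A=cv2.warpAffine(k["image"],M,(390,390),flags=cv2.INTER_CUBIC)
    for rad in(.028,.017):
        t=np.linspace(0,6.283,80);q=np.stack([.469+rad*np.cos(t),.199+rad*np.sin(t),0*t+.068],-1)@k["R"].T+k["t"]
        q=q[:,:2]/q[:,2:]*k["fx"]+[k["cx"],k["cy"]];cv2.polylines(A,[((q-[uu,vv])*13+195).astype(np.int32)],True,(0,255,0) if rad>.02 else (0,0,255))
    O.append(A)
cv2.imwrite("pics/c2.png",np.hstack(O))
```

```text
240.86714136141626 208.34462935538392
233.8790664735721 186.41483931640684
```

View pics/c2.png

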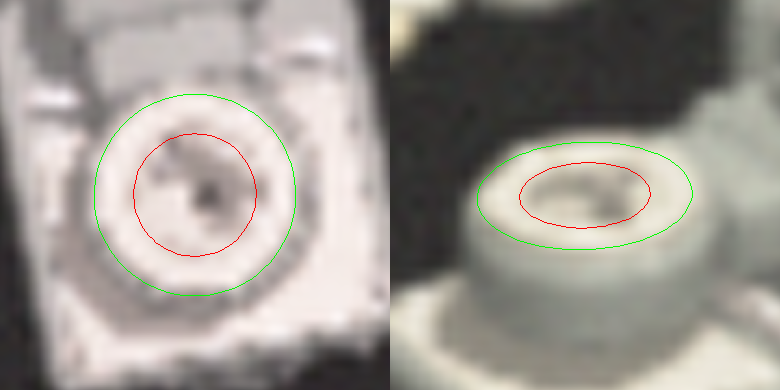

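Emit:
step_arm --increments '[{"tx": 0,"ty": 0,"tz": 0,"ax": 0,"ay": 0,"az": -8,"claw": 1}]' --newtons 10

```text
time_s: 0.2
tcp_pos: [0.2012, 0.644, 0.2449]
eef_rot: [179.9, -0.0, -25.4]
contact_force: [-0.7, -0.1, 0.2]
gripper_width: 0.0877
```

```bash
python3 -c "
from plant import r
s=r.get_state();print(s['joints'],s['tcp_pos'],s['eef_rot'],s['time_s'])"
```

```text
[ 8.91596787e+01  2.05781401e+01  6.50011564e-01 -1.02969835e-02
 -7.01326142e+01 -2.45483717e+01] [0.20120604 0.64401914 0.24492699] [ 1.79940726e+02 -1.64309680e-02 -2.53921890e+01] 0.2
```

Top view (left) and scene view (right): the predicted 28 mm and 17 mm circles at (0.469, 0.199) match the bush face in both cameras. The cartridge is at about (0.473, -0.192). Next I move above it with the jaws along x.

Emit:
step_arm --increments '[{"tx": 34,"ty": -34,"tz": 0,"ax": 0,"ay": 0,"az": -8.075,"claw": 1},{"tx": 34,"ty": -34,"tz": 0,"ax": 0,"ay": 0,"az": -8.075,"claw": 1},{"tx": 34,"ty": -34,"tz": 0,"ax": 0,"ay": 0,"az": -8.075,"claw": 1},{"tx": 34,"ty": -34,"tz": 0,"ax": 0,"ay": 0,"az": -8.075,"claw": 1},{"tx": 34,"ty": -34,"tz": 0,"ax": 0,"ay": 0,"az": -8.075,"claw": 1},{"tx": 34,"ty": -34,"tz": 0,"ax": 0,"ay": 0,"az": -8.075,"claw": 1},{"tx": 34,"ty": -34,"tz": 0,"ax": 0,"ay": 0,"az": -8.075,"claw": 1},{"tx": 34,"ty": -34,"tz": 0,"ax": 0,"ay": 0,"az": -8.075,"claw": 1}]'

```text
time_s: 1.0
tcp_pos: [0.4742, 0.3706, 0.2454]
eef_rot: [180.0, -0.0, -90.3]
contact_force: [1.1, 0.5, -0.7]
gripper_width: 0.0874
```

Emit:
step_arm --increments '[{"tx": 0,"ty": -47,"tz": 0,"ax": 0,"ay": 0,"az": 0,"claw": 1},{"tx": 0,"ty": -47,"tz": 0,"ax": 0,"ay": 0,"az": 0,"claw": 1},{"tx": 0,"ty": -47,"tz": 0,"ax": 0,"ay": 0,"az": 0,"claw": 1},{"tx": 0,"ty": -47,"tz": 0,"ax": 0,"ay": 0,"az": 0,"claw": 1},{"tx": 0,"ty": -47,"tz": 0,"ax": 0,"ay": 0,"az": 0,"claw": 1},{"tx": 0,"ty": -47,"tz": 0,"ax": 0,"ay": 0,"az": 0,"claw": 1},{"tx": 0,"ty": -47,"tz": 0,"ax": 0,"ay": 0,"az": 0,"claw": 1},{"tx": 0,"ty": -47,"tz": 0,"ax": 0,"ay": 0,"az": 0,"claw": 1},{"tx": 0,"ty": -47,"tz": 0,"ax": 0,"ay": 0,"az": 0,"claw": 1},{"tx": 0,"ty": -47,"tz": 0,"ax": 0,"ay": 0,"az": 0,"claw": 1},{"tx": 0,"ty": -47,"tz": 0,"ax": 0,"ay": 0,"az": 0,"claw": 1},{"tx": 0,"ty": -47,"tz": 0,"ax": 0,"ay": 0,"az": 0,"claw": 1}]'

```text
time_s: 2.2
tcp_pos: [0.4728, -0.1936, 0.2456]
eef_rot: [-180.0, 0.0, -89.9]
contact_force: [0.9, 0.4, 0.3]
gripper_width: 0.0878
```

Run:
```python
from plant import r
from h import *
s=r.get_state();print(s['joints'].round(1),s['tcp_pos'],s['eef_rot'],s['contact_force'],s['time_s'])
X=cloud(np.load("top0.npz"));Y=cloud(np.load("scene0.npz"))
for Q in(X,Y):
    m=(Q[...,0]>.42)&(Q[...,0]<.62)&(Q[...,1]>.13)&(Q[...,1]<.28)&(Q[...,2]<.3);q=Q[m];print(np.percentile(q[:,2],[90,98,99.5]),q[q[:,2]>.085].mean(0),(q[:,2]>.085).sum())
```

```text
[ -0.2   5.  -19.7  -0.  -65.3   0.3] [ 0.47275549 -0.19358334  0.24555473] [-1.79991462e+02  9.68041812e-03 -8.99391000e+01] [0.8565365  0.41947764 0.27784127] 2.2
[0.07417969 0.10002778 0.10772082] [0.57739775 0.21913509 0.09533973] 156
[0.08202066 0.100456   0.10899388] [0.57463396 0.21832063 0.09553123] 149
```

Emit:
step_arm --increments '[{"tx": 0,"ty": 0,"tz": -30,"ax": 0,"ay": 0,"az": 0,"claw": 1},{"tx": 0,"ty": 0,"tz": -30,"ax": 0,"ay": 0,"az": 0,"claw": 1},{"tx": 0,"ty": 0,"tz": -30,"ax": 0,"ay": 0,"az": 0,"claw": 1},{"tx": 0,"ty": 0,"tz": -30,"ax": 0,"ay": 0,"az": 0,"claw": 1},{"tx": 0,"ty": 0,"tz": -30,"ax": 0,"ay": 0,"az": 0,"claw": 1},{"tx": 0,"ty": 0,"tz": 0,"ax": 0,"ay": 0,"az": 0,"claw": 1}]'

```text
time_s: 2.8
tcp_pos: [0.4702, -0.1915, 0.0919]
eef_rot: [179.6, 0.1, -90.0]
contact_force: [-0.4, 0.3, 0.6]
gripper_width: 0.0879
```

Run:
```python
from plant import r, optics
from h import *
s=r.get_state();print(s['tcp_pos'],s['eef_rot'],s['contact_force'])
c=optics.capture("scene");X=s['tcp_pos']
p=c["R"]@X+c["t"];u=p[0]/p[2]*c["fx"]+c["cx"];v=p[1]/p[2]*c["fy"]+c["cy"];print(u,v)
A=cv2.warpAffine(c["image"],np.float32([[7,0,280-7*u],[0,7,280-7*v]]),(560,560),flags=cv2.INTER_CUBIC)
for z,rad in((.061,.022),(.033,.022)):
    t=np.linspace(0,6.283,80);q=np.stack([.4728+rad*np.cos(t),-.1924+rad*np.sin(t),0*t+z],-1)@c["R"].T+c["t"]
    q=q[:,:2]/q[:,2:]*c["fx"]+[c["cx"],c["cy"]];cv2.polylines(A,[((q-[u,v])*7+280).astype(np.int32)],True,(0,255,0))
cv2.circle(A,(280,280),3,(0,0,255));cv2.imwrite("pics/g1.png",A)
```

```text
[ 0.47022349 -0.19149564  0.09192287] [ 1.79564534e+02  5.02472579e-02 -9.00096418e+01] [-0.43888137  0.33765789  0.55461142]
294.4350374221182 248.06320981450364
```

View pics/g1.png

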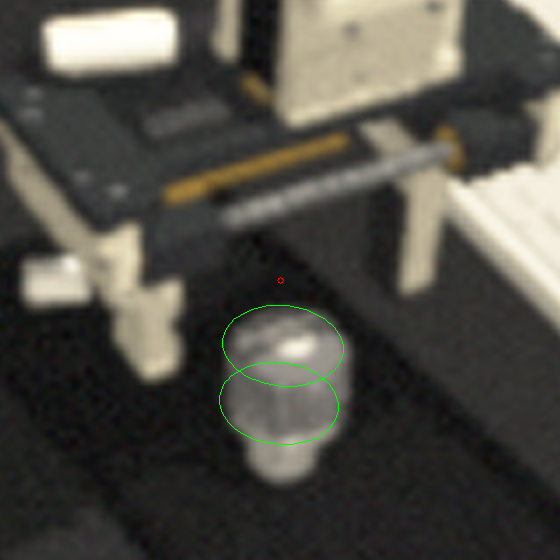

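The knob shows about 0.7 px right of the top-view estimate, so I average to roughly (0.4736, -0.193). Now I lower and read the pose after it settles.

Emit:
step_arm --increments '[{"tx": 0,"ty": 0,"tz": -15,"ax": 0,"ay": 0,"az": 0,"claw": 1},{"tx": 0,"ty": 0,"tz": -15,"ax": 0,"ay": 0,"az": 0,"claw": 1},{"tx": 0,"ty": 0,"tz": 0,"ax": 0,"ay": 0,"az": 0,"claw": 1}]'

```text
time_s: 3.15
tcp_pos: [0.4732, -0.1917, 0.0658]
eef_rot: [180.0, 0.0, -89.9]
contact_force: [0.5, 0.1, -0.6]
gripper_width: 0.0877
```

Emit:
step_arm --increments '[{"tx": 0,"ty": 0,"tz": 0,"ax": 0,"ay": 0,"az": 0,"claw": 1}]'

```text
time_s: 3.25
tcp_pos: [0.4742, -0.1918, 0.067]
eef_rot: [-179.9, -0.0, -89.9]
contact_force: [0.0, 0.4, -0.3]
gripper_width: 0.0876
```

Emit:
step_arm --increments '[{"tx": 0,"ty": 0,"tz": 0,"ax": 0,"ay": 0,"az": 0,"claw": 1}]'

```text
time_s: 3.35
tcp_pos: [0.4743, -0.1918, 0.0671]
eef_rot: [-179.9, -0.0, -89.9]
contact_force: [-0.4, 0.5, -0.2]
gripper_width: 0.0873
```

Emit:
step_arm --increments '[{"tx": 0,"ty": -1,"tz": -3.5,"ax": 0,"ay": 0,"az": 0,"claw": 1},{"tx": 0,"ty": 0,"tz": 0,"ax": 0,"ay": 0,"az": 0,"claw": 0.2},{"tx": 0,"ty": 0,"tz": 0,"ax": 0,"ay": 0,"az": 0,"claw": 0.2},{"tx": 0,"ty": 0,"tz": 0,"ax": 0,"ay": 0,"az": 0,"claw": 0.2}]' --newtons 8

```text
time_s: 3.75
tcp_pos: [0.4733, -0.1928, 0.0622]
eef_rot: [-180.0, -0.0, -89.9]
contact_force: [0.2, 0.3, -0.8]
gripper_width: 0.0694
```

Emit:
step_arm --increments '[{"tx": 0,"ty": 0,"tz": 0,"ax": 0,"ay": 0,"az": 0,"claw": -0.3},{"tx": 0,"ty": 0,"tz": 0,"ax": 0,"ay": 0,"az": 0,"claw": -0.3},{"tx": 0,"ty": 0,"tz": 0,"ax": 0,"ay": 0,"az": 0,"claw": -0.3}]'

```text
time_s: 4.05
tcp_pos: [0.4735, -0.1927, 0.0622]
eef_rot: [-180.0, -0.0, -89.9]
contact_force: [0.8, -0.1, 0.8]
gripper_width: 0.045
```

Emit:
step_arm --increments '[{"tx": 0,"ty": 0,"tz": 0,"ax": 0,"ay": 0,"az": 0,"claw": -0.3},{"tx": 0,"ty": 0,"tz": 0,"ax": 0,"ay": 0,"az": 0,"claw": -0.3}]'

```text
time_s: 4.25
tcp_pos: [0.4735, -0.1927, 0.0621]
eef_rot: [-180.0, -0.0, -89.9]
contact_force: [1.2, 1.1, 0.5]
gripper_width: 0.044
```

Emit:
step_arm --increments '[{"tx": 0,"ty": 0,"tz": 0,"ax": 0,"ay": 0,"az": 0,"claw": 0.25},{"tx": 0,"ty": 0,"tz": 0,"ax": 0,"ay": 0,"az": 0,"claw": 0.25},{"tx": 0,"ty": 0,"tz": 0,"ax": 0,"ay": 0,"az": 8,"claw": 0.25},{"tx": 0,"ty": 0,"tz": 0,"ax": 0,"ay": 0,"az": 8,"claw": 0.25},{"tx": 0,"ty": 0,"tz": 0,"ax": 0,"ay": 0,"az": 8,"claw": 0.25},{"tx": 0,"ty": 0,"tz": 0,"ax": 0,"ay": 0,"az": 8,"claw": 0.25},{"tx": 0,"ty": 0,"tz": 0,"ax": 0,"ay": 0,"az": 8,"claw": 0.25},{"tx": 0,"ty": 0,"tz": 0,"ax": 0,"ay": 0,"az": 8,"claw": 0.25},{"tx": 0,"ty": 0,"tz": 0,"ax": 0,"ay": 0,"az": 8,"claw": 0.25},{"tx": 0,"ty": 0,"tz": 0,"ax": 0,"ay": 0,"az": 8,"claw": 0.25},{"tx": 0,"ty": 0,"tz": 0,"ax": 0,"ay": 0,"az": 8,"claw": 0.25},{"tx": 0,"ty": 0,"tz": 0,"ax": 0,"ay": 0,"az": 8,"claw": 0.25}]'

```text
time_s: 5.45
tcp_pos: [0.473, -0.1927, 0.062]
eef_rot: [180.0, 0.0, -9.6]
contact_force: [-0.5, 0.4, -0.1]
gripper_width: 0.0547
```

Emit:
step_arm --increments '[{"tx": 0,"ty": 0,"tz": 0,"ax": 0,"ay": 0,"az": 8,"claw": 0.25},{"tx": 0,"ty": 0,"tz": 0,"ax": 0,"ay": 0,"az": 2,"claw": 0.25},{"tx": 0,"ty": 0,"tz": 0,"ax": 0,"ay": 0,"az": 0,"claw": -0.2},{"tx": 0,"ty": 0,"tz": 0,"ax": 0,"ay": 0,"az": 0,"claw": -0.3},{"tx": 0,"ty": 0,"tz": 0,"ax": 0,"ay": 0,"az": 0,"claw": -0.4},{"tx": 0,"ty": 0,"tz": 0,"ax": 0,"ay": 0,"az": 0,"claw": -0.4},{"tx": 0,"ty": 0,"tz": 0,"ax": 0,"ay": 0,"az": 0,"claw": -0.4}]'

```text
time_s: 6.15
tcp_pos: [0.4732, -0.1928, 0.062]
eef_rot: [180.0, 0.0, 0.0]
contact_force: [0.0, -0.2, -0.4]
gripper_width: 0.0434
```

Emit:
step_arm --increments '[{"tx": 0,"ty": 0,"tz": 15,"ax": 0,"ay": 0,"az": 0,"claw": -0.4},{"tx": 0,"ty": 0,"tz": 30,"ax": 0,"ay": 0,"az": 0,"claw": -0.4},{"tx": 0,"ty": 0,"tz": 35,"ax": 0,"ay": 0,"az": 0,"claw": -0.4},{"tx": 0,"ty": 0,"tz": 30,"ax": 0,"ay": 0,"az": 0,"claw": -0.4},{"tx": 0,"ty": 15,"tz": 0,"ax": 0,"ay": 0,"az": -4,"claw": -0.4},{"tx": 0,"ty": 30,"tz": 0,"ax": 0,"ay": 0,"az": -8,"claw": -0.4},{"tx": 0,"ty": 35,"tz": 0,"ax": 0,"ay": 0,"az": -8,"claw": -0.4},{"tx": 0,"ty": 35,"tz": 0,"ax": 0,"ay": 0,"az": -8,"claw": -0.4},{"tx": 0,"ty": 35,"tz": 0,"ax": 0,"ay": 0,"az": -8,"claw": -0.4},{"tx": 0,"ty": 35,"tz": 0,"ax": 0,"ay": 0,"az": -8,"claw": -0.4},{"tx": 0,"ty": 35,"tz": 0,"ax": 0,"ay": 0,"az": -8,"claw": -0.4},{"tx": 0,"ty": 35,"tz": 0,"ax": 0,"ay": 0,"az": -8,"claw": -0.4}]'

```text
time_s: 7.35
tcp_pos: [0.4727, 0.0637, 0.1719]
eef_rot: [180.0, 0.0, -60.3]
contact_force: [1.1, -0.6, -1.0]
gripper_width: 0.0437
```

Emit:
step_arm --increments '[{"tx": -4,"ty": 35,"tz": 0,"ax": 0,"ay": 0,"az": -8,"claw": -0.4},{"tx": 0,"ty": 35,"tz": 0,"ax": 0,"ay": 0,"az": -8,"claw": -0.4},{"tx": 0,"ty": 35,"tz": 0,"ax": 0,"ay": 0,"az": -8,"claw": -0.4},{"tx": 0,"ty": 22,"tz": 0,"ax": 0,"ay": 0,"az": -6,"claw": -0.4},{"tx": 0,"ty": 10,"tz": 0,"ax": 0,"ay": 0,"az": 0,"claw": -0.4},{"tx": 0,"ty": 0,"tz": 0,"ax": 0,"ay": 0,"az": 0,"claw": -0.4},{"tx": 0,"ty": 0,"tz": 0,"ax": 0,"ay": 0,"az": 0,"claw": -0.4},{"tx": 0,"ty": 0,"tz": 0,"ax": 0,"ay": 0,"az": 0,"claw": -0.4}]'

```text
time_s: 8.15
tcp_pos: [0.4691, 0.1983, 0.1719]
eef_rot: [180.0, -0.0, -89.9]
contact_force: [-0.0, -0.6, -1.9]
gripper_width: 0.0442
```

Run:
```python
from plant import r, optics
from h import *
s=r.get_state();print(s['joints'].round(1),s['tcp_pos'],s['eef_rot'],s['contact_force'])
c=optics.capture("scene");X=s['tcp_pos'];kz=X[2]-.015
O=[]
def circ(A,x,y,z,rad,col):
    t=np.linspace(0,6.283,80);q=np.stack([x+rad*np.cos(t),y+rad*np.sin(t),0*t+z],-1)@c["R"].T+c["t"]
    q=q[:,:2]/q[:,2:]*c["fx"]+[c["cx"],c["cy"]];cv2.polylines(A,[((q-[u,v])*9+[250,290]).astype(np.int32)],True,col)
p=c["R"]@np.array([.469,.199,.12])+c["t"];u=p[0]/p[2]*c["fx"]+c["cx"];v=p[1]/p[2]*c["fy"]+c["cy"];print(u,v)
A=cv2.warpAffine(c["image"],np.float32([[9,0,250-9*u],[0,9,290-9*v]]),(500,580),flags=cv2.INTER_CUBIC)
circ(A,X[0],X[1],kz-.018,.0215,(0,255,0));circ(A,X[0],X[1],kz-.044,.0105,(0,255,0));circ(A,X[0],X[1],kz-.018,.0125,(0,255,0))
circ(A,.469,.199,.068,.028,(0,0,255));circ(A,.469,.199,.068,.017,(0,0,255))
cv2.imwrite("pics/b1.png",A)
```

```text
[ 45.    8.6 -25.9  -0.  -55.5 -45. ] [0.46910365 0.19828053 0.17194593] [ 1.79976245e+02 -1.58565907e-02 -8.99326569e+01] [-0.03938555 -0.59443363 -1.87233374]
233.35215188187993 172.85708439979504
```

View pics/b1.png

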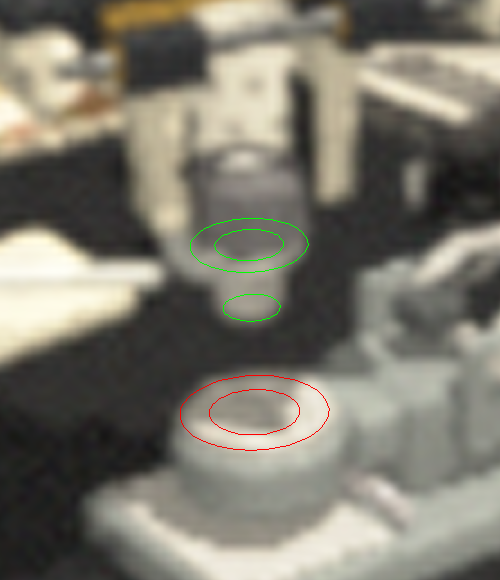

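The held cartridge's nose is at about (251,307) in the crop, in line with the bush centre at about (254,412). I go down to the mouth, then in small steps.

Emit:
step_arm --increments '[{"tx": 0,"ty": 0.5,"tz": -20,"ax": 0,"ay": 0,"az": 0,"claw": -0.4},{"tx": 0,"ty": 0,"tz": -20,"ax": 0,"ay": 0,"az": 0,"claw": -0.4},{"tx": 0,"ty": 0,"tz": -6,"ax": 0,"ay": 0,"az": 0,"claw": -0.4},{"tx": 0,"ty": 0,"tz": 0,"ax": 0,"ay": 0,"az": 0,"claw": -0.4}]'

```text
time_s: 8.6
tcp_pos: [0.4693, 0.1992, 0.1259]
eef_rot: [180.0, -0.0, -90.0]
contact_force: [-0.5, 0.1, -0.8]
gripper_width: 0.0439
```

Emit:
step_arm --increments '[{"tx": 0,"ty": 0,"tz": -2,"ax": 0,"ay": 0,"az": 0,"claw": -0.4},{"tx": 0,"ty": 0,"tz": -2,"ax": 0,"ay": 0,"az": 0,"claw": -0.4},{"tx": 0,"ty": 0,"tz": 0,"ax": 0,"ay": 0,"az": 0,"claw": -0.4}]'

```text
time_s: 8.9
tcp_pos: [0.4701, 0.2003, 0.1228]
eef_rot: [-179.9, 0.1, -89.9]
contact_force: [1.0, 0.6, -0.3]
gripper_width: 0.0439
```

Emit:
step_arm --increments '[{"tx": 0,"ty": 0,"tz": -2,"ax": 0,"ay": 0,"az": 0,"claw": -0.4},{"tx": 0,"ty": 0,"tz": -1,"ax": 0,"ay": 0,"az": 0,"claw": -0.4},{"tx": 0,"ty": 0,"tz": 0,"ax": 0,"ay": 0,"az": 0,"claw": -0.4}]'

```text
time_s: 9.2
tcp_pos: [0.4706, 0.2006, 0.1199]
eef_rot: [-179.8, 0.1, -89.9]
contact_force: [4.8, 0.5, 2.6]
gripper_width: 0.0436
```

Emit:
step_arm --increments '[{"tx": 1,"ty": 0,"tz": 0,"ax": 0,"ay": 0,"az": 0,"claw": -0.4},{"tx": 0,"ty": 0,"tz": 0,"ax": 0,"ay": 0,"az": 0,"claw": -0.4}]'

```text
time_s: 9.4
tcp_pos: [0.4709, 0.2001, 0.1193]
eef_rot: [-179.9, 0.0, -89.9]
contact_force: [4.5, -0.2, 2.0]
gripper_width: 0.0436
```

Emit:
step_arm --increments '[{"tx": 0.7,"ty": 0,"tz": -1,"ax": 0,"ay": 0,"az": 0,"claw": -0.4},{"tx": 0,"ty": 0,"tz": 0,"ax": 0,"ay": 0,"az": 0,"claw": -0.4}]'

```text
time_s: 9.6
tcp_pos: [0.4711, 0.1998, 0.1179]
eef_rot: [-180.0, -0.0, -90.0]
contact_force: [4.6, 0.3, 0.5]
gripper_width: 0.0438
```

Emit:
step_arm --increments '[{"tx": 1,"ty": 0,"tz": 0,"ax": 0,"ay": 0,"az": 0,"claw": -0.4},{"tx": 0,"ty": 0,"tz": -1,"ax": 0,"ay": 0,"az": 0,"claw": -0.4},{"tx": 0,"ty": 0,"tz": 0,"ax": 0,"ay": 0,"az": 0,"claw": -0.4}]'

```text
time_s: 9.9
tcp_pos: [0.4715, 0.1994, 0.1165]
eef_rot: [179.9, -0.0, -90.0]
contact_force: [3.4, 1.9, -1.4]
gripper_width: 0.0438
```

Emit:
step_arm --increments '[{"tx": 0,"ty": 0,"tz": -1,"ax": 0,"ay": 0,"az": 0,"claw": -0.4},{"tx": 0,"ty": 0,"tz": -1,"ax": 0,"ay": 0,"az": 0,"claw": -0.4},{"tx": 0,"ty": 0,"tz": 0,"ax": 0,"ay": 0,"az": 0,"claw": -0.4}]'

```text
time_s: 10.2
tcp_pos: [0.4716, 0.1995, 0.1147]
eef_rot: [180.0, -0.0, -90.0]
contact_force: [3.4, 0.5, -1.7]
gripper_width: 0.0437
```

Emit:
step_arm --increments '[{"tx": 0.6,"ty": 0,"tz": -1,"ax": 0,"ay": 0,"az": 0,"claw": -0.4},{"tx": 0,"ty": 0,"tz": 0,"ax": 0,"ay": 0,"az": 0,"claw": -0.4}]'

```text
time_s: 10.4
tcp_pos: [0.4719, 0.1994, 0.1135]
eef_rot: [179.9, -0.0, -90.0]
contact_force: [0.5, 0.6, -2.2]
gripper_width: 0.0439
```

Emit:
step_arm --increments '[{"tx": 0,"ty": 0,"tz": -1,"ax": 0,"ay": 0,"az": 0,"claw": -0.4},{"tx": 0,"ty": 0,"tz": 0,"ax": 0,"ay": 0,"az": 0,"claw": -0.4}]'

```text
time_s: 10.6
tcp_pos: [0.4722, 0.1994, 0.1127]
eef_rot: [179.9, -0.0, -90.0]
contact_force: [-0.0, -0.2, -1.6]
gripper_width: 0.0437
```

Emit:
step_arm --increments '[{"tx": 0,"ty": 0,"tz": -1,"ax": 0,"ay": 0,"az": 0,"claw": -0.4},{"tx": 0,"ty": 0,"tz": 0,"ax": 0,"ay": 0,"az": 0,"claw": -0.4}]'

```text
time_s: 10.8
tcp_pos: [0.4724, 0.1996, 0.1118]
eef_rot: [180.0, -0.0, -90.0]
contact_force: [-0.1, 0.1, -1.0]
gripper_width: 0.0435
```

Emit:
step_arm --increments '[{"tx": 0,"ty": 0,"tz": -1,"ax": 0,"ay": 0,"az": 0,"claw": -0.4},{"tx": 0,"ty": 0,"tz": 0,"ax": 0,"ay": 0,"az": 0,"claw": -0.4}]'

```text
time_s: 11.0
tcp_pos: [0.4725, 0.1997, 0.1109]
eef_rot: [180.0, -0.0, -90.0]
contact_force: [-0.5, -0.2, -1.8]
gripper_width: 0.0436
```

Emit:
step_arm --increments '[{"tx": 0,"ty": 0,"tz": -1,"ax": 0,"ay": 0,"az": 0,"claw": -0.4},{"tx": 0,"ty": 0,"tz": 0,"ax": 0,"ay": 0,"az": 0,"claw": -0.4}]'

```text
time_s: 11.2
tcp_pos: [0.4725, 0.1997, 0.1099]
eef_rot: [180.0, -0.0, -90.0]
contact_force: [-0.2, -0.3, -0.7]
gripper_width: 0.0438
```

Emit:
step_arm --increments '[{"tx": 0,"ty": 0,"tz": -1,"ax": 0,"ay": 0,"az": 0,"claw": -0.4},{"tx": 0,"ty": 0,"tz": 0,"ax": 0,"ay": 0,"az": 0,"claw": -0.4}]'

```text
time_s: 11.4
tcp_pos: [0.4725, 0.1997, 0.1089]
eef_rot: [180.0, -0.0, -90.0]
contact_force: [-0.3, -0.1, -2.1]
gripper_width: 0.0438
```

Emit:
step_arm --increments '[{"tx": 0,"ty": 0,"tz": -1,"ax": 0,"ay": 0,"az": 0,"claw": -0.4},{"tx": 0,"ty": 0,"tz": 0,"ax": 0,"ay": 0,"az": 0,"claw": -0.4}]'

```text
time_s: 11.6
tcp_pos: [0.4725, 0.1997, 0.1079]
eef_rot: [180.0, -0.0, -90.0]
contact_force: [0.1, -0.3, -2.4]
gripper_width: 0.0436
```

Emit:
step_arm --increments '[{"tx": 0,"ty": 0,"tz": -1,"ax": 0,"ay": 0,"az": 0,"claw": -0.4},{"tx": 0,"ty": 0,"tz": 0,"ax": 0,"ay": 0,"az": 0,"claw": -0.4}]'

```text
time_s: 11.8
tcp_pos: [0.4725, 0.1997, 0.1069]
eef_rot: [180.0, -0.0, -90.0]
contact_force: [0.0, -0.5, -2.1]
gripper_width: 0.044
```

```bash
python3 -c "
from plant import r
s=r.get_state();print(s['tcp_pos'],s['contact_force'],s['moment'])"
```

```text
[0.47253711 0.1997332  0.10693502] [ 0.01905649 -0.50487504 -2.12663532] [ 0.0520608  -0.06401347  0.06308383]
```

Emit:
step_arm --increments '[{"tx": 0,"ty": 0,"tz": -1,"ax": 0,"ay": 0,"az": 0,"claw": -0.4},{"tx": 0,"ty": 0,"tz": 0,"ax": 0,"ay": 0,"az": 0,"claw": -0.4}]'

```text
time_s: 12.0
tcp_pos: [0.4725, 0.1997, 0.1059]
eef_rot: [180.0, -0.0, -90.0]
contact_force: [-0.8, -0.4, -0.7]
gripper_width: 0.0438
```

Emit:
step_arm --increments '[{"tx": 0,"ty": 0,"tz": -1,"ax": 0,"ay": 0,"az": 0,"claw": -0.4},{"tx": 0,"ty": 0,"tz": 0,"ax": 0,"ay": 0,"az": 0,"claw": -0.4}]'

```text
time_s: 12.2
tcp_pos: [0.4727, 0.1999, 0.1052]
eef_rot: [-180.0, 0.0, -89.9]
contact_force: [-0.0, 0.0, 0.8]
gripper_width: 0.0434
```

Run:
```python
from plant import r, optics
from h import *
s=r.get_state();print(s['joints'].round(1),s['tcp_pos'],s['eef_rot'],s['contact_force'])
c=optics.capture("scene");X=s['tcp_pos'];kz=X[2]-.015
def circ(A,x,y,z,rad,col):
    t=np.linspace(0,6.283,80);q=np.stack([x+rad*np.cos(t),y+rad*np.sin(t),0*t+z],-1)@c["R"].T+c["t"]
    q=q[:,:2]/q[:,2:]*c["fx"]+[c["cx"],c["cy"]];cv2.polylines(A,[((q-[u,v])*11+[250,290]).astype(np.int32)],True,col)
p=c["R"]@np.array([.472,.2,.09])+c["t"];u=p[0]/p[2]*c["fx"]+c["cx"];v=p[1]/p[2]*c["fy"]+c["cy"];print(u,v)
A=cv2.warpAffine(c["image"],np.float32([[11,0,250-11*u],[0,11,290-11*v]]),(500,580),flags=cv2.INTER_CUBIC)
circ(A,X[0],X[1],kz-.018,.0215,(0,255,0))
circ(A,X[0],X[1],.068,.028,(0,0,255))
cv2.imwrite("pics/b2.png",A)
```

```text
[ 44.9  13.5 -30.1   0.  -46.4 -44.8] [0.47272244 0.19993146 0.10523144] [-1.79982273e+02  1.33410813e-02 -8.99417189e+01] [-0.01915057  0.01351033  0.7612893 ]
234.3666857826492 180.42965982487578
```

View pics/b2.png

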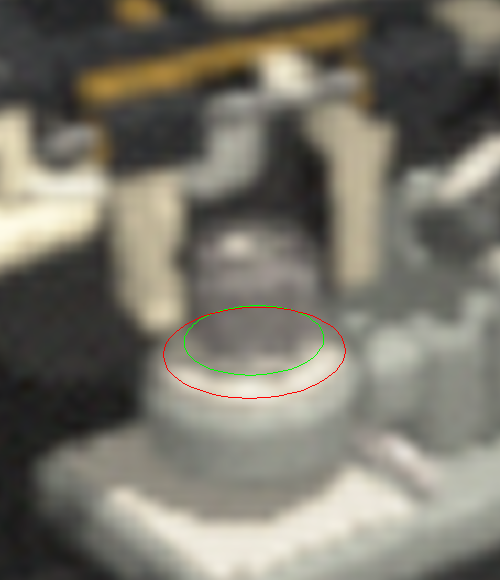

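Contact begins at TCP z ≈ 0.1055, so the flange looks about 4 mm up, uncertain by about 2 mm. I turn backward gently to learn which state it is in.

Emit:
step_arm --increments '[{"tx": 0,"ty": 0,"tz": 0,"ax": 0,"ay": 0,"az": 4,"claw": -0.4},{"tx": 0,"ty": 0,"tz": 0,"ax": 0,"ay": 0,"az": 4,"claw": -0.4}]'

```text
time_s: 12.45
tcp_pos: [0.472, 0.1999, 0.1052]
eef_rot: [180.0, 0.0, -81.8]
contact_force: [-4.7, 2.1, 3.3]
gripper_width: 0.0437
```

```bash
cat > st.py <<'E'
from plant import r
s=r.get_state();print(s['tcp_pos'].round(4),s['eef_rot'].round(1),s['contact_force'].round(1),s['moment'].round(2),s['joints'][5].round(1))
E
python3 st.py
```

```text
[0.472  0.1999 0.1052] [180.    0.  -81.8] [-4.7  2.1  3.3] [ 1.01  1.56 -0.19] -36.7
```

Emit:
step_arm --increments '[{"tx": 0,"ty": 0,"tz": 0,"ax": 0,"ay": 0,"az": 4,"claw": -0.4},{"tx": 0,"ty": 0,"tz": 0,"ax": 0,"ay": 0,"az": 4,"claw": -0.4}]'

```text
time_s: 12.65
tcp_pos: [0.4721, 0.1998, 0.1051]
eef_rot: [180.0, 0.0, -73.8]
contact_force: [-2.1, 1.3, 1.1]
gripper_width: 0.0435
```

```bash
python3 st.py
```

```text
[0.4721 0.1998 0.1051] [180.    0.  -73.8] [-2.1  1.3  1.1] [ 0.32  1.06 -0.24] -28.7
```

Emit:
step_arm --increments '[{"tx": 0,"ty": 0,"tz": 0,"ax": 0,"ay": 0,"az": 4,"claw": -0.4},{"tx": 0,"ty": 0,"tz": 0,"ax": 0,"ay": 0,"az": 4,"claw": -0.4}]'

```text
time_s: 12.85
tcp_pos: [0.472, 0.1995, 0.1049]
eef_rot: [179.9, 0.0, -65.8]
contact_force: [-3.4, 0.0, -0.1]
gripper_width: 0.0441
```

```bash
python3 st.py
```

```text
[0.472  0.1995 0.1049] [179.9   0.  -65.8] [-3.4  0.  -0.1] [ 0.22  0.95 -0.25] -20.7
```

Emit:
step_arm --increments '[{"tx": 0,"ty": 0,"tz": -0.5,"ax": 0,"ay": 0,"az": 4,"claw": -0.4},{"tx": 0,"ty": 0,"tz": 0,"ax": 0,"ay": 0,"az": 4,"claw": -0.4}]'

```text
time_s: 13.05
tcp_pos: [0.4719, 0.1994, 0.1045]
eef_rot: [179.9, 0.0, -57.8]
contact_force: [-2.9, 0.2, 0.4]
gripper_width: 0.0437
```

```bash
python3 st.py
```

```text
[0.4719 0.1994 0.1045] [179.9   0.  -57.8] [-2.9  0.2  0.4] [ 0.06  1.04 -0.27] -12.7
```

Emit:
step_arm --increments '[{"tx": 0,"ty": 0,"tz": -0.5,"ax": 0,"ay": 0,"az": 4,"claw": -0.4},{"tx": 0,"ty": 0,"tz": 0,"ax": 0,"ay": 0,"az": 4,"claw": -0.4}]'

```text
time_s: 13.25
tcp_pos: [0.4719, 0.1994, 0.104]
eef_rot: [179.9, 0.0, -49.8]
contact_force: [-3.3, -1.0, 0.1]
gripper_width: 0.0441
```

```bash
python3 st.py
```

```text
[0.4719 0.1994 0.104 ] [179.9   0.  -49.8] [-3.3 -1.   0.1] [-0.03  1.04 -0.31] -4.7
```

Torque holds at about -0.25 to -0.3 N·m with Fz near 0, so the grip is slipping at the backward stop. That matches a dropped state. I test by screwing clockwise and following at 3.8 mm/rad.

Emit:
step_arm --increments '[{"tx": -0.4,"ty": 0,"tz": 0,"ax": 0,"ay": 0,"az": -4,"claw": -0.4},{"tx": 0,"ty": 0,"tz": -0.25,"ax": 0,"ay": 0,"az": -4,"claw": -0.4},{"tx": 0,"ty": 0,"tz": -0.25,"ax": 0,"ay": 0,"az": -4,"claw": -0.4},{"tx": 0,"ty": 0,"tz": -0.25,"ax": 0,"ay": 0,"az": -4,"claw": -0.4}]'

```text
time_s: 13.65
tcp_pos: [0.4721, 0.1997, 0.1032]
eef_rot: [180.0, -0.0, -66.1]
contact_force: [0.7, 0.8, -1.6]
gripper_width: 0.0436
```

```bash
python3 st.py
```

```text
[0.4721 0.1997 0.1032] [180.   -0.  -66.1] [ 0.7  0.8 -1.6] [ 0.07 -0.08  0.03] -21.0
```

Emit:
step_arm --increments '[{"tx": 0,"ty": 0,"tz": -0.25,"ax": 0,"ay": 0,"az": -4,"claw": -0.4},{"tx": 0,"ty": 0,"tz": -0.25,"ax": 0,"ay": 0,"az": -4,"claw": -0.4},{"tx": 0,"ty": 0,"tz": -0.25,"ax": 0,"ay": 0,"az": -4,"claw": -0.4},{"tx": 0,"ty": 0,"tz": -0.25,"ax": 0,"ay": 0,"az": -4,"claw": -0.4}]'

```text
time_s: 14.05
tcp_pos: [0.4721, 0.1997, 0.1021]
eef_rot: [180.0, -0.0, -82.1]
contact_force: [-0.5, 0.1, -2.0]
gripper_width: 0.0436
```

```bash
python3 st.py
```

```text
[0.4721 0.1997 0.1021] [180.   -0.  -82.1] [-0.5  0.1 -2. ] [ 0.08 -0.04  0.  ] -37.0
```

Clockwise turning is free and it descends with no torque, so the thread is engaged. I continue.

Emit:
step_arm --increments '[{"tx": 0,"ty": 0,"tz": -0.27,"ax": 0,"ay": 0,"az": -4,"claw": -0.4},{"tx": 0,"ty": 0,"tz": -0.27,"ax": 0,"ay": 0,"az": -4,"claw": -0.4},{"tx": 0,"ty": 0,"tz": -0.27,"ax": 0,"ay": 0,"az": -4,"claw": -0.4},{"tx": 0,"ty": 0,"tz": -0.27,"ax": 0,"ay": 0,"az": -4,"claw": -0.4}]'

```text
time_s: 14.45
tcp_pos: [0.4721, 0.1997, 0.1011]
eef_rot: [180.0, -0.0, -98.1]
contact_force: [0.2, -0.8, -1.3]
gripper_width: 0.0436
```

```bash
python3 st.py
```

```text
[0.4721 0.1997 0.1011] [180.   -0.  -98.1] [ 0.2 -0.8 -1.3] [ 0.04 -0.06 -0.05] -53.0
```

Emit:
step_arm --increments '[{"tx": 0,"ty": 0,"tz": -0.27,"ax": 0,"ay": 0,"az": -4,"claw": -0.4},{"tx": 0,"ty": 0,"tz": -0.27,"ax": 0,"ay": 0,"az": -4,"claw": -0.4},{"tx": 0,"ty": 0,"tz": -0.27,"ax": 0,"ay": 0,"az": -4,"claw": -0.4}]'

```text
time_s: 14.75
tcp_pos: [0.4721, 0.1997, 0.1003]
eef_rot: [180.0, -0.0, -110.1]
contact_force: [0.2, 0.8, -2.3]
gripper_width: 0.0438
```

```bash
python3 st.py
```

```text
[0.4721 0.1997 0.1003] [ 180.    -0.  -110.1] [ 0.2  0.8 -2.3] [ 0.13 -0.06 -0.04] -65.0
```

Emit:
step_arm --increments '[{"tx": 0,"ty": 0,"tz": -0.27,"ax": 0,"ay": 0,"az": -4,"claw": -0.4},{"tx": 0,"ty": 0,"tz": -0.27,"ax": 0,"ay": 0,"az": -4,"claw": -0.4}]'

```text
time_s: 14.95
tcp_pos: [0.4721, 0.1997, 0.0997]
eef_rot: [180.0, -0.0, -118.1]
contact_force: [0.8, 0.7, -1.0]
gripper_width: 0.0435
```

```bash
python3 st.py
```

```text
[0.4721 0.1997 0.0997] [ 180.    -0.  -118.1] [ 0.8  0.7 -1. ] [ 0.09 -0.13  0.03] -73.0
```

Emit:
step_arm --increments '[{"tx": 0,"ty": 0,"tz": -0.27,"ax": 0,"ay": 0,"az": -4,"claw": -0.4},{"tx": 0,"ty": 0,"tz": -0.27,"ax": 0,"ay": 0,"az": -4,"claw": -0.4}]'

```text
time_s: 15.15
tcp_pos: [0.4726, 0.1998, 0.0996]
eef_rot: [-180.0, 0.0, -126.1]
contact_force: [0.9, -0.0, 0.9]
gripper_width: 0.0435
```

```bash
python3 st.py
```

```text
[0.4726 0.1998 0.0996] [-180.     0.  -126.1] [ 0.9 -0.   0.9] [-0.21 -0.56  0.03] -81.0
```

Emit:
step_arm --increments '[{"tx": 0,"ty": 0,"tz": 0,"ax": 0,"ay": 0,"az": -4,"claw": -0.4},{"tx": 0,"ty": 0,"tz": 0,"ax": 0,"ay": 0,"az": -4,"claw": -0.4}]'

```text
time_s: 15.35
tcp_pos: [0.4726, 0.1999, 0.0996]
eef_rot: [-180.0, 0.0, -134.1]
contact_force: [-0.5, 0.3, -1.6]
gripper_width: 0.0439
```

```bash
python3 st.py
```

```text
[0.4726 0.1999 0.0996] [-180.     0.  -134.1] [-0.5  0.3 -1.6] [-0.09 -0.45  0.1 ] -89.0
```

z stopped falling at 0.0996 and the torque is rising, so the flange is reaching the face. I snug it lightly.

Emit:
step_arm --increments '[{"tx": 0,"ty": 0,"tz": 0,"ax": 0,"ay": 0,"az": -4,"claw": -0.4},{"tx": 0,"ty": 0,"tz": 0,"ax": 0,"ay": 0,"az": -4,"claw": -0.4}]'

```text
time_s: 15.55
tcp_pos: [0.4727, 0.1997, 0.0994]
eef_rot: [-180.0, 0.0, -142.1]
contact_force: [3.5, -2.1, -2.0]
gripper_width: 0.0437
```

```bash
python3 st.py
```

```text
[0.4727 0.1997 0.0994] [-180.     0.  -142.1] [ 3.5 -2.1 -2. ] [-0.39 -1.22  0.26] -97.0
```

Emit:
step_arm --increments '[{"tx": 0,"ty": 0,"tz": 0,"ax": 0,"ay": 0,"az": -4,"claw": -0.4},{"tx": 0,"ty": 0,"tz": 0,"ax": 0,"ay": 0,"az": -4,"claw": -0.4}]'

```text
time_s: 15.75
tcp_pos: [0.4735, 0.2, 0.0998]
eef_rot: [-180.0, 0.1, -150.0]
contact_force: [5.8, -2.0, -1.8]
gripper_width: 0.0437
```

```bash
python3 st.py
```

```text
[0.4735 0.2    0.0998] [-1.8e+02  1.0e-01 -1.5e+02] [ 5.8 -2.  -1.8] [-0.82 -2.28  0.29] -105.0
```

It is tight and the grip slips at about 0.28 N·m. I let go and rise.

Emit:
step_arm --increments '[{"tx": 0,"ty": 0,"tz": 0,"ax": 0,"ay": 0,"az": 0,"claw": 0.4},{"tx": 0,"ty": 0,"tz": 0,"ax": 0,"ay": 0,"az": 0,"claw": 0.4},{"tx": 0,"ty": 0,"tz": 0,"ax": 0,"ay": 0,"az": 0,"claw": 0.4},{"tx": 0,"ty": 0,"tz": 10,"ax": 0,"ay": 0,"az": 0,"claw": 0.4},{"tx": 0,"ty": 0,"tz": 30,"ax": 0,"ay": 0,"az": 0,"claw": 0.4},{"tx": 0,"ty": 0,"tz": 30,"ax": 0,"ay": 0,"az": 0,"claw": 0.4},{"tx": 0,"ty": 0,"tz": 40,"ax": 0,"ay": 0,"az": 0,"claw": 0.4},{"tx": 0,"ty": -40,"tz": 20,"ax": 0,"ay": 0,"az": 0,"claw": 0.4},{"tx": 0,"ty": -45,"tz": 0,"ax": 0,"ay": 0,"az": 0,"claw": 0.4},{"tx": 0,"ty": -45,"tz": 0,"ax": 0,"ay": 0,"az": 0,"claw": 0.4},{"tx": 0,"ty": -40,"tz": 0,"ax": 0,"ay": 0,"az": 0,"claw": 0.4},{"tx": 0,"ty": 0,"tz": 0,"ax": 0,"ay": 0,"az": 0,"claw": 0.4}]'

```text
time_s: 16.95
tcp_pos: [0.4714, 0.0263, 0.2303]
eef_rot: [-180.0, 0.0, -150.1]
contact_force: [-0.3, -0.2, -0.3]
gripper_width: 0.0615
```

Run:
```python
from plant import r, optics
from h import *
O=[]
for n in("top","scene"):
    c=optics.capture(n);X=cloud(c);v_,u_=np.mgrid[:384,:512]
    W=cast(c,u_,v_,.1);m=(np.hypot(W[...,0]-.472,W[...,1]-.2)<.018);print(n,np.median(X[m][:,2]))
    if n=="top":
        m=(np.hypot(W[...,0]-.472,W[...,1]-.2)<.03)&(X[...,2]>.088)&(X[...,2]<.12);print(W[m].mean(0),np.ptp(W[m],axis=0))
    p=c["R"]@np.array([.4715,.2,.085])+c["t"];u=p[0]/p[2]*c["fx"]+c["cx"];v=p[1]/p[2]*c["fy"]+c["cy"]
    A=cv2.warpAffine(c["image"],np.float32([[11,0,200-11*u],[0,11,200-11*v]]),(400,400),flags=cv2.INTER_CUBIC)
    for x,y,z,rad,col in((.4718,.1998,.068,.0215,(0,255,0)),(.4718,.1998,.1,.022,(0,255,0)),(.4718,.1998,.068,.028,(0,0,255))):
        t=np.linspace(0,6.283,80);q=np.stack([x+rad*np.cos(t),y+rad*np.sin(t),0*t+z],-1)@c["R"].T+c["t"]
        q=q[:,:2]/q[:,2:]*c["fx"]+[c["cx"],c["cy"]];cv2.polylines(A,[((q-[u,v])*11+200).astype(np.int32)],True,col)
    O.append(A)
cv2.imwrite("pics/e1.png",np.hstack(O))
```

```text
top 0.610996973146506
[0.48054197 0.20677571 0.1       ] [0.02104424 0.02471332 0.        ]
scene 0.102961341020503
```

View pics/e1.png

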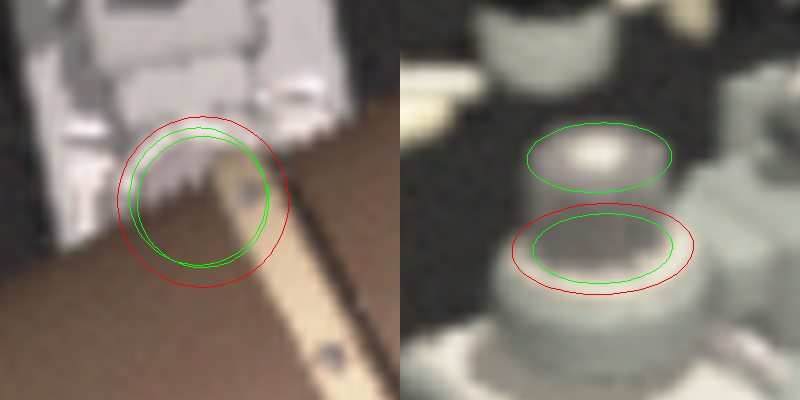

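Scene view: the knob top matches the circle predicted at z = 0.100, and the bottom meets the bush face at about (600,248). The arm hides the bush from the top camera, so I clear it and compare numerically.

Emit:
step_arm --increments '[{"tx": 0,"ty": -45,"tz": 0,"ax": 0,"ay": 0,"az": 0,"claw": 0.4},{"tx": 0,"ty": -45,"tz": 0,"ax": 0,"ay": 0,"az": 0,"claw": 0.4},{"tx": 0,"ty": -45,"tz": 0,"ax": 0,"ay": 0,"az": 0,"claw": 0.4},{"tx": 0,"ty": -45,"tz": 0,"ax": 0,"ay": 0,"az": 0,"claw": 0.4},{"tx": 0,"ty": -45,"tz": 0,"ax": 0,"ay": 0,"az": 0,"claw": 0.4},{"tx": 0,"ty": -45,"tz": 0,"ax": 0,"ay": 0,"az": 0,"claw": 0.4},{"tx": 0,"ty": 0,"tz": 0,"ax": 0,"ay": 0,"az": 0,"claw": 0.4},{"tx": 0,"ty": 0,"tz": 0,"ax": 0,"ay": 0,"az": 0,"claw": 0.4}]'

```text
time_s: 17.85
tcp_pos: [0.4725, -0.2404, 0.2291]
eef_rot: [180.0, -0.0, -150.0]
contact_force: [-0.1, 0.9, 0.3]
gripper_width: 0.0611
```

```bash
python3 - <<'E'
from plant import r, optics
from h import *
v,u=np.mgrid[:384,:512]
def meas(n,c,p,zt):
    X=cloud(c);W=cast(c,u,v,zt);d=np.hypot(W[...,0]-p[0],W[...,1]-p[1])
    m=(d<.03)&(X[...,2]>zt-.008)&(X[...,2]<zt+.02)
    k=(d>.009)&(d<.018)&(X[...,2]<.3)
    q=X[k];fit=np.linalg.lstsq(np.c_[q[:,:2]-p,np.ones(len(q))],q[:,2],rcond=None)[0]
    print(n,"n",m.sum(),"centre",W[m].mean(0)[:2].round(4),"top z",np.median(q[:,2]).round(4),"slope",fit[:2].round(3))
for n in("top","scene"):
    a=np.load(n+"0.npz")
    meas(n+" before",a,[.4735,-.1928],.061)
    for _ in range(3): meas(n+" now",optics.capture(n),[.472,.1998],.1)
E
python3 st.py
```

```text
top before n 110 centre [ 0.4725 -0.1926] top z 0.0607 slope [-0.034 -0.017]
top now n 116 centre [0.4695 0.1987] top z 0.0993 slope [0.013 0.055]
top now n 112 centre [0.4692 0.1992] top z 0.1002 slope [-0.068  0.016]
top now n 115 centre [0.4693 0.1987] top z 0.1001 slope [ 0.011 -0.004]
scene before n 187 centre [ 0.4711 -0.1966] top z 0.0631 slope [0.009 0.01 ]
scene now n 87 centre [0.4674 0.1964] top z 0.1024 slope [-0.012  0.045]
scene now n 86 centre [0.4676 0.1964] top z 0.1025 slope [-0.047  0.065]
scene now n 87 centre [0.4674 0.1964] top z 0.1021 slope [0.034 0.043]
[ 0.4726 -0.2391  0.2296] [-180.     0.  -149.8] [ 0.7 -0.2 -0.1] [ 0.08 -0.13 -0.03] -54.2
```

```bash
python3 -c "
from plant import r
print(r.close_job())"
```

```text
the job is handed in; nothing more can be done
None
```

The cutter cartridge is screwed into the punch bush with its flange flush as far as I can measure, and the job is handed in. I used about 18 s of the 72 s. No verdict was reported.

**What I did:**
- **Pick-up:** I took the smaller cartridge from the tray with an 8 N grip, after squeezing it from two directions to centre it. I then stood it in the bush, nudging sideways until the side force was gone.
- **Thread start:** I did not feel a separate drop. The cartridge went straight down to about 4 mm above the face. Turning it backward met steady resistance (about 0.25–0.3 N·m, with the grip slipping), which I took as the backward stop after the drop.
- **Screwing in:** It turned clockwise freely and sank about 4.4 mm over some 70°. The height then stopped changing and the torque rose. I snugged it until the grip slipped at about 0.28 N·m, then let go. The highest force I read at the wrist was about 6 N.

**Last checks:**
- **Height:** The knob top rose 39.2 mm from the tray by the top camera and 39.3 mm by the scene camera. Flush should be 39.0 mm.
- **Centring:** The knob and the bush agree within about 0.5 mm in the top camera. That camera reads about 2.5–3 mm lower in x than the arm does, roughly its stated calibration error. The scene camera's knob centre is about 2–3 mm off, as it was in the tray, because it also sees the side of the knob.
- **Tilt:** The depth readings were too noisy to confirm tilt to 0.03 rad. The cartridge looked upright in the scene camera.
- **Other objects:** I did not measure the bystanders again. The arm passed well above them and I saw no unexpected contact forces.

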